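Open the child-resistant bottle of brush cleaner

ROBOT

A 6-joint arm with a two-finger parallel gripper is mounted at the origin on a cart in front of the work surface, level with it; the furniture and walls round the work are solid. World frame = base frame: x ahead of the robot, y to its left, z up, the work surface at z = 0. Lengths are in m, angles in rad, forces in N, time in s.
With the tool pointing down it reaches from about 0.225 to 0.725 m from the base axis. Payload 3.1 kg.
Tool frame: the origin (TCP) lies between the finger pads; the fingertips stand 8 mm ahead of it and the grasp point (between the pads) lies 11 mm behind it (robot.tip_reach is the distance from the TCP to the fingertips, in m); z points along the fingers, y is the line along which they close (so a half turn about z gives the same grasp; the last joint's range is limited). The gripper opens to 85 mm and grips with 20 to 120 N. Pads are 22 mm wide; open, the fingers measure 114 mm over their backs; the gripper's body (76 mm by 85 mm) begins 54 mm behind the grasp point. The pads swing forward as they close: fully open they stand 13 mm farther back than shut.
Start: joints at [1.189, 0.048, 0.099, 1.622, 0, 1.443], TCP at [0.132, 0.508, 0.206] pointing down, gripper open.
Joint ranges: [-2.91, 2.91], [-0.99, 1.94], [-1.21, 1.42], [-2.12, 2.29], [-1.49, 1.47], [-3.14, 3.14]. Speed limits (rad/s): [2.79, 2.79, 3.14, 3.14, 3.14, 3.14].

INTERFACE

Orientations are given as a rotation vector (axis times angle).
In Python, from cell import telemetry, get_image, order, spotter, robot gives the robot as it stands.
- The arm moves only by the tool servo_tool, never from a script. Its argument "motion" is a list of rows, each a list of 4 numbers: the shift along the tool's x, y, z in mm, then the turn about the tool's z in rad. A call has 1 to 20 rows; each row is the pose to reach, as a shift and turn from the pose commanded when the call began, along the tool's axes at that moment; what a row does not reach only later rows make up. A row lasts 1/8 s, in which the tool goes at most 62.5 mm and 10.7 degrees, less where a joint would pass 70% of its speed; a pose out of reach is approached as far as the arm can. A call with a gripper value outside its range is refused whole. "grip" is the finger opening in mm, from 0 to 85.4, set as the call begins (left out, the last holds). The fingers move at their own pace and stop on an object; the grip force is fixed at half the most. Time passes only in rows, so rows that repeat a pose let the fingers close. It gives the time, the measured TCP pose, the force, the opening and the grip force at its end, in the units of the state.
- telemetry.read_state(): the state, without advancing time (a new reading comes with each control period).
- get_image(name): name is "side" or "top" or "wrist"; returns a dict with "frame" (420x560x3 uint8, red, green, blue), "range_z" (420x560 float32, m along the optical axis (not along the pixel's ray), 0 where there is no reading), "K" (3x3 intrinsics, pixels), "cam_to_world" (4x4, takes a point from camera to world coordinates); the wrist camera has in their place "tool_from_camera" (4x4, takes a point from camera to tool coordinates, whose origin is the TCP and whose axes are the flange's). Camera axes: x right, y down, z forward; pixel columns grow to the right and rows downward; lengths in m; the calibration is good to about 2 mm. A picture is of the moment at which its call begins: read the wrist's pose just before it.
- order.hand_in(): hands the job in; it is judged then, once.
Trained networks look in the newest picture that a camera, given by its name, has taken for a name from the list of things; names that differ only in an ending like _2 or _b are one class to them, and where a whole thing is asked for, a point or a joint stands for the part that bears it (a point fixed in the world has none). Each returns a list of dicts, best first, with "score" (0 to 1); they miss things now and then, are a little off and sometimes report something else, mostly with a low value. They report only what shows in the picture. A call takes as long as a camera call. They do not tell look-alikes from the thing itself.
- spotter.outline_of(camera, target): "mask" (420x560 bool, what is visible of it) and "rect" ([centre column, centre row, width, height] in pixels, round what is visible of it).
The state is a dict: "clock": time; "joint_positions": joint angles; "qvel": joint speeds; "joint_torque": joint torques, N m; "ee_pos": TCP position; "tool_rot": TCP orientation; "ft_force": force on the tool from outside, world axes, zero at the start; "wrist_torque": the same for the moment, N m; "gripper_width": finger opening in m; "grasp_force": force on a finger pad.
Only numpy, scipy, OpenCV 4.12 (cv2) and the standard library are available. Lean on these libraries where they do the work, as an engineer would, in place of code of your own. Each camera call takes 0.05 s, during which the arm holds its last target. There are 200 camera calls.

TASK

Open the bottle of brush cleaner: push its child-resistant cap down until it bottoms and, keeping it down, turn it anticlockwise until it comes free, without forcing it. Lift the cap off and set it down gently in the middle of the round paint palette, open side down, so that nothing drips on the bench. Leave the ink bottle and the glue bottle where they stand.

Things in the scene. Friction and masses are not known exactly. Their poses are not given: they have to be found in the camera images.
- bottle: White plastic bottle fixed in a weighted dark stand that does not move: base 120x120x12 mm, grey collar 82 mm wide up to 39 mm, bottle 70 mm wide up to 76 mm, sloping shoulder up to 96 mm, then a neck 36 mm wide. Origin: centre of the underside, z up. Shut, the cap's rim is 112 mm and its top 142 mm above this origin, and the cap's x axis lies along the bottle's x axis.
- neck (a point): Centre of the neck, 112 mm above the bottle's origin. Three lugs in the cap sit in notches of the neck; a sprung seal in the mouth lifts the cap against them with 12 N, rising 0.6 N per mm of press. To turn, the cap must be pressed 2 to 12 mm: how far differs each time and cannot be seen. 1.5 mm deeper is a hard stop, where force climbs steeply; a push of 21 to 25 N in all means bottomed.
- cap_top (a point): Centre of the cap's flat top, 30 mm above the cap's origin. Keep the cap bottomed and turn it anticlockwise seen from above, 44 to 92 degrees (aim at 68): past 44 its lugs are free; let up, it rises to 3 mm above its shut height and lifts straight off. Turning it against the notches, or more than 27 N between cap and bottle, damages it.
- cap: Black ribbed round cap, 56 mm wide and 30 mm high, 40 g, hollow, open below, 2.3 mm play on the neck. Origin: centre of its open rim (underside), z up to its closed top. Its round side can be gripped in any direction; below its rim fingers that reach straight down beside it have 25 mm free before the bottle's shoulder.
- cap_mark (a point): Point on the side of the cap, 28 mm from its axis along the cap's x axis, 15 mm above the cap's origin: shows how far the cap is turned. A small raised bar on the cap's top points towards it.
- palette: Round white paint palette with wells, 99 mm wide and 10 mm high, lying loose on the bench. Origin: centre of its underside, z up. The cap rests on its rim-high top, 10 mm above the origin.
- ink_bottle: Bystander: white bottle with a black lid, 49 mm wide, 87 mm high. Origin: centre of its underside.
- glue_bottle: Bystander: blue-green squeeze bottle with a long nozzle, 60 mm wide, 130 mm high. Origin: centre of its underside.
Not all that is in view belongs to the job. There is more than one size of the cap; the job needs the smallest.

How it is judged:
On the way, in this order (a step that is already met when the one before it is completed fails the run):
1. the cap, not yet turned, is pushed down on the bottle by at least 1.5 mm (z of cap in the frame of bottle between 0.094 and 0.1105 m and horizontal distance between cap and bottle below 0.004 m and x of cap_mark in the frame of bottle above 0.024 m), for 0.05 s.
2. the cap, still on the neck, is turned anticlockwise by at least 44 degrees (y of cap_mark in the frame of bottle above 0.0195 m and z of cap in the frame of bottle below 0.118 m and horizontal distance between cap and bottle below 0.005 m), for 0.05 s.
3. the cap is lifted clear of the bottle (z of cap in the frame of bottle above 0.145 m), for 0.05 s.
At the end, for the whole second after the job is handed in: The cap is off the bottle and rests, open side down (within 7 degrees) and still, on the palette, its centre within 18 mm of the palette's; the palette lies flat on the bench (horizontal distance between cap and palette below 0.018 m and z of cap in the frame of palette between 0.004 and 0.014 m and angle between cap's own z axis and vertical below 0.12 rad and linear speed of cap below 0.02 m/s and contact force between cap and palette above 0.1 N and angle between palette's own z axis and vertical below 0.06 rad and height (world z) of palette below 0.005 m); the robot touches nothing.
It fails at once if the cap is forced: more than 27 N between cap and bottle (contact force between cap and bottle above 27 N).
It fails at once if the cap is banged or pressed down on the palette with more than 30 N (contact force between cap and palette above 30 N).
It fails at once if the ink bottle or the glue bottle is moved by more than 20 mm or tipped (distance of any of ink_bottle, glue_bottle from where it was at the start of the episode above 0.02 m or angle between any of ink_bottle, glue_bottle's own z axis and vertical above 0.2 rad).
It also fails if it takes over 69 s, if anything falls off the work surface, if the arm or the gripper's body presses on something with over 40 N, if the wrist force passes 120 N, or if a joint passes its speed limit or range.

## Working session

There is one attempt and no reset: what is moved stays moved. The work goes in short steps, Python scripts to look and compute and a tool call to move; the robot and the scene stay as the last step left them, time stands still between calls to the robot, and variables do not carry over. Pictures are saved under pics/ and viewed, at most 10 in all, crops included, and the job is handed in when it is done.

Besides the shell and the picture viewer there is one more tool, called after "Emit:" by a JSON object that holds its "fn" and its "kwargs", one argument or row to a line. servo_tool: Moves the arm, as the interface text tells. Its arguments: {"type":"object","properties":{"motion":{"type":"array","items":{"type":"array","items":{"type":"number"}}},"grip":{"type":"number"}},"required":["motion"]}

```bash
ls; mkdir -p pics; cat > h.py <<'E'
import numpy as np, cv2
from cell import telemetry, get_image, order, spotter, robot
def pts(im, mask=None):
    d=im["range_z"]; m=(d>0) if mask is None else (mask&(d>0))
    v,u=np.nonzero(m); z=d[v,u]; K=im["K"]
    p=np.c_[(u-K[0,2])/K[0,0]*z,(v-K[1,2])/K[1,1]*z,z,np.ones(len(z))]
    return (p@im["cam_to_world"].T)[:,:3],u,v
E
python3 - <<'E'
from h import *
s=telemetry.read_state(); print({k:np.round(v,3) for k,v in s.items()})
ims={c:get_image(c) for c in("top","side")}
cv2.imwrite("pics/a.png",np.hstack([cv2.resize(ims[c]["frame"],(400,300)) for c in ims])[:,:,::-1])
cv2.imwrite("pics/top.png",ims["top"]["frame"][:,:,::-1])
for c in ims:
  for t in("cap","bottle","palette","ink_bottle","glue_bottle"):
    for r in spotter.outline_of(c,t)[:4]:
      p,u,v=pts(ims[c],r["mask"])
      zt=np.percentile(p[:,2],97); q=p[p[:,2]>zt-.006]
      print(c,t,round(r["score"],2),np.round(r["rect"]),"ztop",round(zt,3),"topmid",np.round((q.max(0)+q.min(0))/2,3),"ext",np.round(np.ptp(q,axis=0),3))
E
```

```text
pics
{'clock': np.float64(0.0), 'joint_positions': array([ 1.189,  0.049,  0.098,  1.622, -0.   ,  1.443]), 'qvel': array([-0.001,  0.001, -0.002,  0.001,  0.001,  0.002]), 'joint_torque': array([ 1.0000e-03, -3.3878e+01,  3.2001e+01,  2.0000e-02, -0.0000e+00,
        0.0000e+00]), 'ee_pos': array([0.132, 0.508, 0.205]), 'tool_rot': array([-0.397, -3.116,  0.004]), 'ft_force': array([-0.069,  0.322, -0.449]), 'wrist_torque': array([ 0.04 ,  0.018, -0.031]), 'grasp_force': np.float64(0.0), 'gripper_width': np.float64(0.086)}
top cap 0.94 [378. 223.  34.  31.] ztop 0.042 topmid [ 0.497 -0.281  0.041] ext [0.069 0.072 0.008]
top cap 0.73 [326. 211.  31.  29.] ztop 0.145 topmid [ 0.513 -0.136  0.143] ext [0.055 0.055 0.008]
top cap 0.63 [323. 277.  29.  29.] ztop 0.042 topmid [ 0.373 -0.144  0.04 ] ext [0.071 0.07  0.008]
top bottle 0.57 [317. 218.  56.  59.] ztop 0.085 topmid [ 0.511 -0.132  0.085] ext [0.061 0.061 0.011]
top palette 0.84 [195. 217.  44.  41.] ztop 0.01 topmid [0.503 0.164 0.009] ext [0.098 0.098 0.009]
top palette 0.21 [306. 141.  23.  26.] ztop 0.09 topmid [ 0.698 -0.
[... 374 characters left out ...]
31.  33.  26.] ztop 0.141 topmid [ 0.515 -0.136  0.139] ext [0.054 0.054 0.007]
side cap 0.69 [255. 332.  43.  49.] ztop 0.038 topmid [ 0.498 -0.281  0.036] ext [0.07  0.073 0.008]
side cap 0.57 [187. 287.  39.  41.] ztop 0.038 topmid [ 0.376 -0.144  0.036] ext [0.071 0.072 0.007]
side bottle 0.96 [259. 273.  71.  64.] ztop 0.097 topmid [ 0.515 -0.146  0.1  ] ext [0.042 0.025 0.019]
side palette 0.83 [247. 220.  30.  21.] ztop 0.009 topmid [0.495 0.04  0.072] ext [0.074 0.351 0.137]
side ink_bottle 0.89 [320. 215.  19.  38.] ztop 0.085 topmid [0.676 0.091 0.083] ext [0.029 0.029 0.007]
side glue_bottle 0.9 [352. 249.  31.  64.] ztop 0.099 topmid [ 0.701 -0.105  0.109] ext [0.007 0.007 0.031]
```

View pics/top.png

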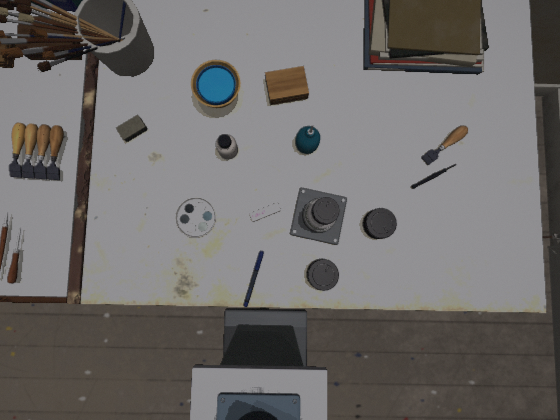

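View pics/a.png

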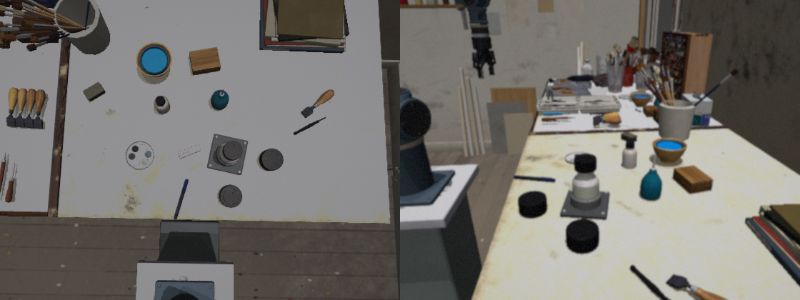

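Lookalikes in the top picture:
- The cap on the bottle at (326,211), 55 mm wide with its top at z≈0.142.
- Loose caps at (380,223) and (323,275), both about 71 mm wide and lying on the bench.
- The ink lid at (226,142).

I choose (326,211), the smallest cap and the one on the white bottle in the square stand. The palette is at (195,217), the glue bottle at (308,139) and the ink bottle at (227,147). I'll move above the cap at a safe height for a close crop.

Emit:
{"fn": "servo_tool", "kwargs": {
  "motion": [
    [-15, -15, -10, 0],
    [-45, -45, -25, 0],
    [-80, -80, -40, 0],
    [-115, -115, -50, 0],
    [-150, -150, -50, 0],
    [-185, -185, -50, 0],
    [-220, -220, -50, 0],
    [-255, -255, -50, 0],
    [-290, -290, -50, 0],
    [-325, -325, -50, 0],
    [-360, -360, -50, 0],
    [-395, -395, -50, 0],
    [-430, -430, -50, 0],
    [-465, -465, -50, 0],
    [-495, -495, -50, 0],
    [-515, -515, -50, 0],
    [-525, -525, -50, 0],
    [-529, -528, -50, 0],
    [-529, -528, -50, 0]
  ],
  "grip": 85
}}

```text
clock: 2.98
ee_pos: [0.511, -0.1353, 0.2566]
tool_rot: [0.397, 3.116, 0.0]
ft_force: [-0.5, 0.2, -0.8]
gripper_width: 0.0853
grasp_force: 0.0
```

```bash
cat >> h.py <<'E'
from scipy.spatial.transform import Rotation as R
def wrist():
    s=telemetry.read_state(); im=get_image("wrist")
    T=np.eye(4); T[:3,:3]=R.from_rotvec(s["tool_rot"]).as_matrix(); T[:3,3]=s["ee_pos"]
    im["cam_to_world"]=T@im["tool_from_camera"]; return s,im,T
def circ(p):
    c=cv2.minEnclosingCircle(np.float32(p[:,:2]*1000)); return np.round(c[0],1),round(c[1],1)
E
python3 - <<'E'
from h import *
s,im,T=wrist(); print(s["clock"],s["ee_pos"],s["tool_rot"],s["joint_positions"],s["ft_force"]); print(np.round(T,3)); print(np.round(im["tool_from_camera"],3))
cv2.imwrite("pics/w1.png",im["frame"][:,:,::-1])
for r in spotter.outline_of("wrist","cap")[:3]:
  p,u,v=pts(im,r["mask"]); zt=np.percentile(p[:,2],90); q=p[abs(p[:,2]-zt)<.004]
  print(r["score"],r["rect"],zt,circ(q),(q.max(0)+q.min(0))/2,np.median(q[:,2]))
E
```

```text
2.975 [ 0.51100951 -0.13526405  0.25662007] [3.96927550e-01 3.11631888e+00 3.33414642e-04] [-3.85813390e-01  7.68933770e-02  2.30571121e-01  1.72443470e+00
  2.30031939e-04 -1.32436417e-01] [-0.47950487  0.17106094 -0.75035007]
[[-0.968  0.251  0.     0.511]
 [ 0.251  0.968  0.    -0.135]
 [-0.     0.    -1.     0.257]
 [ 0.     0.     0.     1.   ]]
[[-0.001 -0.964 -0.267  0.068]
 [ 1.    -0.001  0.001 -0.001]
 [-0.001 -0.267  0.964 -0.167]
 [ 0.     0.     0.     1.   ]]
0.81 [277.7, 200.0, 53.0, 58.6] 0.14213464740074805 (array([ 512.7, -135.1]), 28.4) [ 0.51256816 -0.13505672  0.14113868] 0.1411993359804996
0.66 [178.9, 198.8, 52.4, 54.5] 0.03862158349559515 (array([ 495.8, -280.6]), 36.8) [ 0.4958271  -0.28027506  0.03775438] 0.03763345297806103
0.57 [243.6, 77.8, 57.4, 67.0] 0.038974914643063754 (array([ 372.4, -143.7]), 36.5) [ 0.37234188 -0.14370186  0.03805126] 0.037906823433394576
```

View pics/w1.png

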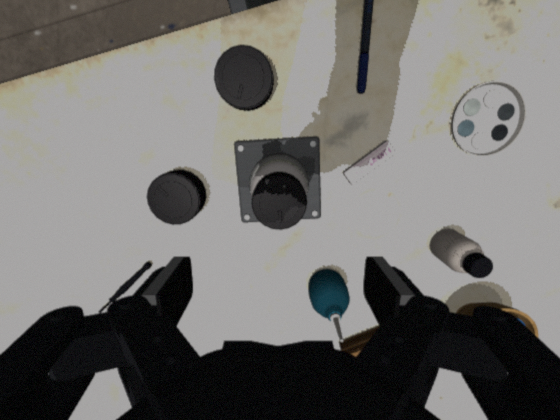

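The wrist view confirms the choice. The cap is on the white bottle at (278,200), 56.8 mm wide with its top at z 0.141. The loose caps at (244,78) and (177,197) are 73 mm wide. I'm descending around the cap.

Emit:
{"fn": "servo_tool", "kwargs": {
  "motion": [
    [-1, 0, 15, 0],
    [-2.5, 0.3, 45, 0],
    [-2.5, 0.3, 75, 0],
    [-2.5, 0.3, 100, 0],
    [-2.5, 0.3, 120, 0],
    [-2.5, 0.3, 132, 0],
    [-2.5, 0.3, 140, 0],
    [-2.5, 0.3, 142, 0],
    [-2.5, 0.3, 142, 0],
    [-2.5, 0.3, 142, 0]
  ],
  "grip": 75
}}

```text
clock: 4.32
ee_pos: [0.5144, -0.1363, 0.1151]
tool_rot: [0.397, 3.115, -0.001]
ft_force: [-0.2, 0.3, -0.0]
gripper_width: 0.0752
grasp_force: 0.0
```

```bash
python3 - <<'E'
from h import *
s,im,T=wrist(); print(s["ee_pos"],s["ft_force"],s["gripper_width"])
cv2.imwrite("pics/w2.png",im["frame"][:,:,::-1])
p,u,v=pts(im); c=np.array([.513,-.1355])
q=p[(abs(p[:,2]-.142)<.004)&(np.hypot(*(p[:,:2]-c).T)<.035)]; print(len(q),circ(q))
t=(np.c_[q,np.ones(len(q))]@np.linalg.inv(T).T)[:,:3]; print("tool",t.min(0),t.max(0))
E
```

```text
[ 0.51439286 -0.13633394  0.11506922] [-0.1829684   0.33117805 -0.03764946] 0.07517007115803308
8080 (array([ 512.9, -135.2]), 28.7)
tool [-0.02666545 -0.02730438 -0.02870915] [ 0.03013205  0.02903744 -0.02300333]
```

View pics/w2.png

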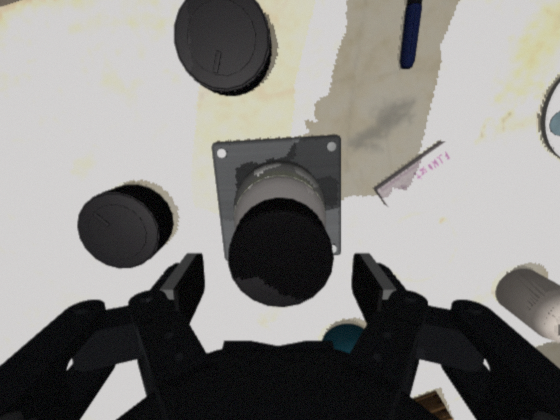

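The cap sits between the pads, with its outline at columns 229–333 and the pads at about 203 and 353. It's slightly to the +y side, so I'm trimming and closing in small steps.

Emit:
{"fn": "servo_tool", "kwargs": {
  "motion": [
    [1, 0.8, 0, 0],
    [1, 0.8, 0, 0],
    [1, 0.8, 0, 0],
    [1, 0.8, 0, 0]
  ],
  "grip": 60
}}

```text
clock: 4.88
ee_pos: [0.513, -0.1351, 0.1142]
tool_rot: [0.398, 3.116, -0.0]
ft_force: [0.2, -0.1, 0.2]
gripper_width: 0.0599
grasp_force: 0.0
```

Emit:
{"fn": "servo_tool", "kwargs": {
  "motion": [
    [0, 0, 0, 0],
    [0, 0, 0, 0]
  ],
  "grip": 58
}}

```text
clock: 5.12
ee_pos: [0.513, -0.135, 0.1142]
tool_rot: [-0.398, -3.116, -0.0]
ft_force: [-0.1, 0.5, 0.2]
gripper_width: 0.0582
grasp_force: 0.0
```

Emit:
{"fn": "servo_tool", "kwargs": {
  "motion": [
    [0, 0, 0, 0],
    [0, 0, 0, 0]
  ],
  "grip": 57
}}

```text
clock: 5.38
ee_pos: [0.5131, -0.135, 0.1142]
tool_rot: [0.398, 3.116, 0.0]
ft_force: [0.3, 0.1, -0.2]
gripper_width: 0.0572
grasp_force: 0.0
```

Emit:
{"fn": "servo_tool", "kwargs": {
  "motion": [
    [0, 0, 0, 0],
    [0, 0, 0, 0]
  ],
  "grip": 56.4
}}

```text
clock: 5.62
ee_pos: [0.513, -0.135, 0.1142]
tool_rot: [0.398, 3.116, 0.0]
ft_force: [0.3, -0.6, 0.6]
gripper_width: 0.0568
grasp_force: 0.0
```

Emit:
{"fn": "servo_tool", "kwargs": {
  "motion": [
    [0, 0, 0, 0],
    [0, 0, 0, 0]
  ],
  "grip": 55.5
}}

```text
clock: 5.88
ee_pos: [0.513, -0.1351, 0.1142]
tool_rot: [-0.398, -3.116, 0.0]
ft_force: [-0.0, 0.6, 0.3]
gripper_width: 0.0556
grasp_force: 0.0
```

Emit:
{"fn": "servo_tool", "kwargs": {
  "motion": [
    [0, 0, 0, 0],
    [0, 0, 0, 0],
    [0, 0, 0, 0],
    [0, 0, 0, 0]
  ],
  "grip": 45
}}

```text
clock: 6.38
ee_pos: [0.5135, -0.1352, 0.1148]
tool_rot: [0.397, 3.115, -0.0]
ft_force: [0.3, -0.0, 3.5]
gripper_width: 0.0452
grasp_force: 2.0
```

```bash
python3 - <<'E'
from h import *
s,im,T=wrist(); print(s["ee_pos"],s["ft_force"],s["gripper_width"],s["grasp_force"])
b=get_image("side")
a=im["frame"]; sd=cv2.resize(b["frame"][170:310,200:320],(360,420),interpolation=cv2.INTER_CUBIC)
cv2.imwrite("pics/w3.png",cv2.resize(np.hstack([a,sd]),(800,365))[:,:,::-1])
p,u,v=pts(im); c=np.array([.513,-.1355])
m=(np.hypot(*(p[:,:2]-c).T)<.035)&(p[:,2]>.11)
print(np.histogram(p[m,2],20))
q=p[(abs(p[:,2]-.142)<.004)&m]; print(len(q),circ(q))
E
```

```text
[ 0.51347167 -0.1352163   0.11483725] [ 0.27776165 -0.02745195  3.5287105 ] 0.04521878744499268 2.0484283939003944
(array([ 137,  204,  233,  320, 7496,  312,  416,  494,  568,  570,  791,
        520,  673,  274,  671, 2363, 3729, 4437, 6453, 4257]), array([0.11042534, 0.11705349, 0.12368165, 0.13030981, 0.13693797,
       0.14356613, 0.15019429, 0.15682245, 0.16345061, 0.17007877,
       0.17670693, 0.18333509, 0.18996324, 0.1965914 , 0.20321956,
       0.20984772, 0.21647588, 0.22310404, 0.2297322 , 0.23636036,
       0.24298852]))
7514 (array([ 511.1, -135.2]), 30.5)
```

View pics/w3.png

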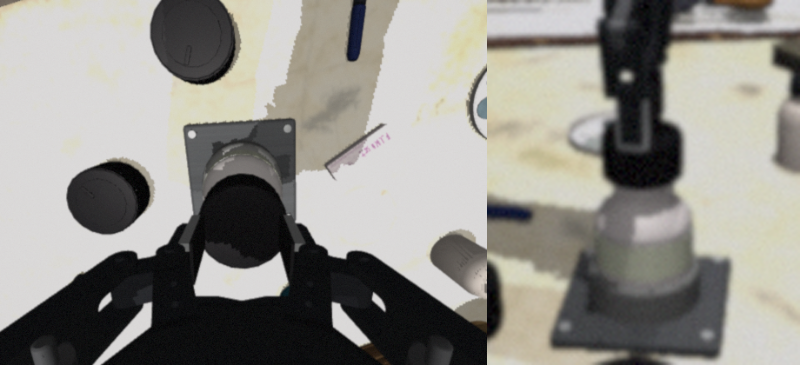

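The wrist view shows both pads at the cap's sides. In the side crop the visible fingertip ends only about halfway down the cap, so I'm checking the actual tip depth.

```bash
python3 - <<'E'
from h import *
print({k:getattr(robot,k) for k in dir(robot) if k[0]!='_'})
s,im,T=wrist()
p,u,v=pts(im); t=(np.c_[p,np.ones(len(p))]@np.linalg.inv(T).T)[:,:3]
for sg in(-1,1):
  m=(sg*t[:,1]>.02)&(sg*t[:,1]<.06)&(abs(t[:,0])<.02)&(t[:,2]>-.07)&(t[:,2]<.02)
  q=t[m]
  for z in np.arange(-.07,.02,.006):
    k=q[(q[:,2]>=z)&(q[:,2]<z+.006)]
    if len(k): print(sg,round(z,3),len(k),"y",np.round(np.percentile(sg*k[:,1],[5,50,95])*1000,1),"x",np.round(np.percentile(k[:,0],[5,95])*1000,1))
b=get_image("side"); p,u,v=pts(b)
m=(abs(p[:,0]-.513)<.02)&(p[:,1]<-.155)&(p[:,1]>-.2)&(p[:,2]>.09)
for z in np.arange(.09,.2,.005):
  k=p[m&(p[:,2]>=z)&(p[:,2]<z+.005)]
  if len(k): print("side",round(z,3),len(k),"y min/max",np.round(k[:,1].min(),3),np.round(np.median(k[:,1]),3),"x",np.round([k[:,0].min(),k[:,0].max()],3))
E
```

```text
{'MotionError': <class 'cell.MotionError'>, 'tip_reach': 0.008}
-1 -0.07 264 y [23.4 27.1 41.8] x [-2.4 13.4]
-1 -0.064 402 y [23.1 23.9 28.6] x [-8.  11.9]
-1 -0.058 294 y [23.1 24.3 35.4] x [-7.6 12. ]
-1 -0.052 272 y [23.1 25.3 35.9] x [-7.2 12. ]
-1 -0.046 226 y [23.1 25.1 35.8] x [-6.8 12.1]
-1 -0.04 206 y [23.1 24.4 35.3] x [-7.5 12. ]
-1 -0.034 117 y [23.1 23.3 32.2] x [-8.5 12. ]
-1 -0.028 454 y [20.1 21.8 24.1] x [-15.1  17. ]
-1 -0.022 34 y [20.7 23.7 27.4] x [ 8.3 19.9]
-1 -0.016 16 y [20.6 23.5 26. ] x [12.7 19.9]
-1 -0.01 10 y [20.8 23.3 25. ] x [14.6 19.8]
-1 -0.004 10 y [20.5 23.2 25.3] x [14.2 19.8]
1 -0.07 276 y [22.  25.  40.2] x [-2.8 13.2]
1 -0.064 388 y [21.7 22.4 27. ] x [-7.4 12. ]
1 -0.058 289 y [21.7 23.4 34.1] x [-7.5 12. ]
1 -0.052 264 y [21.7 23.4 34.4] x [-7.9 12. ]
1 -0.046 229 y [21.7 23.7 34.5] x [-6.8 11.9]
1 -0.04 197 y [21.7 23.6 33.9] x [-6.9 11.9]
1 -0.034 127 y [21.7 21.9 31.6] x [-8.4 11.9]
1 -0.028 324 y [20.1 21.3 24.6] x [-14.4  17.7]
1 -0.022 30 y [20.3 23.7 26.3] x [11.2 19.7]
1 -0.016 12 y [20.7 22.6 24.3] x [15.3 19.5]
1 -0.01 15 y [20.7 
[... 578 characters left out ...]
 0.533]
side 0.14 31 y min/max -0.166 -0.162 x [0.498 0.528]
side 0.145 21 y min/max -0.171 -0.165 x [0.498 0.519]
side 0.15 38 y min/max -0.172 -0.168 x [0.498 0.519]
side 0.155 34 y min/max -0.171 -0.167 x [0.497 0.519]
side 0.16 37 y min/max -0.172 -0.168 x [0.497 0.519]
side 0.165 42 y min/max -0.171 -0.167 x [0.497 0.519]
side 0.17 33 y min/max -0.172 -0.166 x [0.497 0.519]
side 0.175 27 y min/max -0.172 -0.169 x [0.499 0.519]
side 0.18 7 y min/max -0.174 -0.171 x [0.51  0.519]
side 0.185 26 y min/max -0.191 -0.186 x [0.494 0.519]
side 0.19 57 y min/max -0.191 -0.186 x [0.494 0.519]
side 0.195 55 y min/max -0.193 -0.183 x [0.494 0.523]
side 0.2 27 y min/max -0.194 -0.185 x [0.494 0.525]
```

The fingertips really end at world z≈0.143, level with the cap's top and about 29 mm behind the reported TCP. They're resting on the cap instead of beside it. I'll reopen, verify the tip offset, then go about 39 mm lower.

Emit:
{"fn": "servo_tool", "kwargs": {
  "motion": [
    [0, 0, -8, 0],
    [0, 0, -8, 0],
    [0, 0, -8, 0],
    [0, 0, -8, 0],
    [0, 0, -8, 0]
  ],
  "grip": 75
}}

```text
clock: 7.2
ee_pos: [0.5128, -0.135, 0.1219]
tool_rot: [-0.398, -3.116, -0.0]
ft_force: [0.6, 0.3, -0.1]
gripper_width: 0.0752
grasp_force: 0.0
```

Emit:
{"fn": "servo_tool", "kwargs": {
  "motion": [
    [0, 0, 10, 0],
    [0, 0, 22, 0],
    [0, 0, 34, 0],
    [0, 0, 42, 0],
    [0, 0, 46, 0],
    [0, 0, 46, 0],
    [0, 0, 46, 0]
  ],
  "grip": 75
}}

```text
clock: 8.07
ee_pos: [0.5134, -0.1352, 0.0767]
tool_rot: [0.397, 3.115, -0.0]
ft_force: [-0.8, 1.1, -0.5]
gripper_width: 0.075
grasp_force: 0.0
```

```bash
cat > f.py <<'E'
from h import *
s,im,T=wrist(); print(s["ee_pos"],s["ft_force"],s["gripper_width"])
p,u,v=pts(im); t=(np.c_[p,np.ones(len(p))]@np.linalg.inv(T).T)[:,:3]
c=np.array([.513,-.1355])
q=p[(abs(p[:,2]-.1415)<.004)&(np.hypot(*(p[:,:2]-c).T)<.032)]; print(len(q),circ(q),np.median(q[:,2]))
for sg in(-1,1):
  m=(sg*t[:,1]>.0285)&(sg*t[:,1]<.05)&(abs(t[:,0])<.014)
  for z in np.arange(-.07,.02,.008):
    k=t[m&(t[:,2]>=z)&(t[:,2]<z+.008)]
    if len(k)>3: print(sg,round(z,3),len(k),"y",np.round(np.percentile(sg*k[:,1],[2,50,95])*1000,1))
b=get_image("side"); cv2.imwrite("pics/s_%d.png"%(s["clock"]*100),cv2.resize(b["frame"][150:310,190:330],(700,800))[:600,:,::-1])
p,u,v=pts(b); m=(abs(p[:,0]-.508)<.011)&(p[:,1]<-.165)&(p[:,1]>-.2)&(p[:,2]>.08)
print("side finger zmin",np.sort(p[m,2])[:8])
E
python3 f.py
```

```text
[ 0.51340509 -0.13521809  0.07672799] [-0.84429509  1.06461    -0.46284538] 0.07498793620179012
12024 (array([ 512.9, -134.9]), 28.7) 0.14125238737544749
-1 -0.07 454 y [37.8 38.4 44.5]
-1 -0.062 488 y [37.8 38.3 48.9]
-1 -0.054 412 y [37.9 38.3 48.8]
-1 -0.046 338 y [37.9 38.3 48.4]
-1 -0.038 97 y [37.8 38.2 38.5]
-1 -0.014 25 y [28.6 29.3 30.5]
-1 -0.006 110 y [29.2 31.8 34.1]
-1 0.002 5 y [32.4 33.8 34.5]
1 -0.07 452 y [36.4 37.1 43.5]
1 -0.062 521 y [36.5 37.1 48.8]
1 -0.054 430 y [36.5 37.  49.1]
1 -0.046 344 y [36.5 37.  47.9]
1 -0.038 101 y [36.5 36.9 37.2]
1 -0.014 24 y [28.8 29.6 30.5]
1 -0.006 99 y [29.  31.5 33.5]
1 0.002 8 y [32.3 33.2 33.8]
side finger zmin [0.08018904 0.08072143 0.0808231  0.08119698 0.08119775 0.08224128
 0.08270831 0.08448294]
```

Tips are now at z≈0.112 beside the cap, below mid-height. Pads are centred 0.8 mm to −y of the cap, so I'm trimming and closing stepwise.

Emit:
{"fn": "servo_tool", "kwargs": {
  "motion": [
    [0.5, 0.8, 0, 0],
    [0.5, 0.8, 0, 0],
    [0.5, 0.8, 0, 0],
    [0.5, 0.8, 0, 0]
  ],
  "grip": 58.5
}}

```text
clock: 8.68
ee_pos: [0.5127, -0.1341, 0.0762]
tool_rot: [-0.398, -3.116, 0.0]
ft_force: [0.2, -0.3, 0.6]
gripper_width: 0.0585
grasp_force: 0.0
```

Emit:
{"fn": "servo_tool", "kwargs": {
  "motion": [
    [0, 0, 0, 0],
    [0, 0, 0, 0]
  ],
  "grip": 57.2
}}

```text
clock: 8.93
ee_pos: [0.5127, -0.1342, 0.0762]
tool_rot: [-0.398, -3.116, 0.0]
ft_force: [-0.6, 0.1, -0.5]
gripper_width: 0.0571
grasp_force: 0.0
```

Emit:
{"fn": "servo_tool", "kwargs": {
  "motion": [
    [0, 0, 0, 0],
    [0, 0, 0, 0]
  ],
  "grip": 56.6
}}

```text
clock: 9.18
ee_pos: [0.5127, -0.1344, 0.0763]
tool_rot: [-0.398, -3.116, 0.001]
ft_force: [-0.8, -1.0, 0.4]
gripper_width: 0.0569
grasp_force: 0.5
```

Emit:
{"fn": "servo_tool", "kwargs": {
  "motion": [
    [0, 0, 0, 0],
    [0, 0, 0, 0]
  ],
  "grip": 56
}}

```text
clock: 9.43
ee_pos: [0.5127, -0.1345, 0.0764]
tool_rot: [-0.398, -3.116, 0.001]
ft_force: [-1.1, -2.0, 1.1]
gripper_width: 0.056
grasp_force: 10.1
```

Emit:
{"fn": "servo_tool", "kwargs": {
  "motion": [
    [0, -0.3, 0, 0],
    [0, -0.3, 0, 0]
  ],
  "grip": 55
}}

```text
clock: 9.68
ee_pos: [0.5127, -0.1345, 0.0765]
tool_rot: [0.398, 3.116, -0.0]
ft_force: [-1.3, -1.5, 1.5]
gripper_width: 0.0555
grasp_force: 35.0
```

Emit:
{"fn": "servo_tool", "kwargs": {
  "motion": [
    [0, 0, 0, 0],
    [0, 0, 0, 0],
    [0, 0, 0, 0],
    [0, 0, 0, 0]
  ],
  "grip": 45
}}

```text
clock: 10.18
ee_pos: [0.5127, -0.1344, 0.0766]
tool_rot: [0.397, 3.116, -0.0]
ft_force: [-1.9, -0.4, 4.5]
gripper_width: 0.0549
grasp_force: 62.5
```

Emit:
{"fn": "servo_tool", "kwargs": {
  "motion": [
    [0, 0, 0.5, 0],
    [0, 0, 1, 0],
    [0, 0, 1.5, 0],
    [0, 0, 2, 0],
    [0, 0, 2, 0]
  ]
}}

```text
clock: 10.8
ee_pos: [0.5136, -0.1346, 0.0765]
tool_rot: [0.397, 3.114, -0.001]
ft_force: [-3.5, -0.3, 11.3]
gripper_width: 0.0554
grasp_force: 63.2
```

Emit:
{"fn": "servo_tool", "kwargs": {
  "motion": [
    [0, 0, 0.5, 0],
    [0, 0, 1, 0],
    [0, 0, 1.5, 0],
    [0, 0, 1.5, 0]
  ]
}}

```text
clock: 11.3
ee_pos: [0.5136, -0.1346, 0.0753]
tool_rot: [0.397, 3.113, -0.001]
ft_force: [-3.8, 0.5, 12.6]
gripper_width: 0.0553
grasp_force: 63.2
```

Emit:
{"fn": "servo_tool", "kwargs": {
  "motion": [
    [0, 0, 0.5, 0],
    [0, 0, 1, 0],
    [0, 0, 1.5, 0],
    [0, 0, 2, 0],
    [0, 0, 2, 0]
  ]
}}

```text
clock: 11.92
ee_pos: [0.5137, -0.1346, 0.0736]
tool_rot: [0.397, 3.113, -0.001]
ft_force: [-4.5, 0.8, 12.5]
gripper_width: 0.0551
grasp_force: 63.3
```

Emit:
{"fn": "servo_tool", "kwargs": {
  "motion": [
    [0, 0, 0.5, 0],
    [0, 0, 1, 0],
    [0, 0, 1.5, 0],
    [0, 0, 1.5, 0]
  ]
}}

```text
clock: 12.42
ee_pos: [0.5137, -0.1346, 0.0723]
tool_rot: [0.397, 3.113, -0.001]
ft_force: [-5.4, 0.7, 14.6]
gripper_width: 0.0552
grasp_force: 63.4
```

Emit:
{"fn": "servo_tool", "kwargs": {
  "motion": [
    [0.3, 0, 0.5, 0],
    [0.6, 0, 1, 0],
    [0.8, 0, 1.5, 0],
    [0.8, 0, 1.5, 0]
  ]
}}

```text
clock: 12.92
ee_pos: [0.5137, -0.1346, 0.0714]
tool_rot: [0.397, 3.111, -0.001]
ft_force: [-3.9, 1.4, 14.8]
gripper_width: 0.0555
grasp_force: 63.4
```

Emit:
{"fn": "servo_tool", "kwargs": {
  "motion": [
    [0, 0, 0.5, 0],
    [0, 0, 1, 0],
    [0, 0, 1.5, 0],
    [0, 0, 1.5, 0]
  ]
}}

```text
clock: 13.42
ee_pos: [0.5138, -0.1346, 0.07]
tool_rot: [0.396, 3.111, -0.001]
ft_force: [-4.0, 0.5, 17.1]
gripper_width: 0.0553
grasp_force: 63.5
```

Emit:
{"fn": "servo_tool", "kwargs": {
  "motion": [
    [0.2, 0, 0.5, 0],
    [0.3, 0, 1, 0],
    [0.3, 0, 1.5, 0],
    [0.3, 0, 1.5, 0]
  ]
}}

```text
clock: 13.92
ee_pos: [0.5138, -0.1346, 0.0689]
tool_rot: [0.396, 3.11, -0.001]
ft_force: [-3.5, 0.9, 15.6]
gripper_width: 0.0553
grasp_force: 63.6
```

Emit:
{"fn": "servo_tool", "kwargs": {
  "motion": [
    [0, 0, 0.5, 0],
    [0, 0, 1, 0],
    [0, 0, 1, 0]
  ]
}}

```text
clock: 14.3
ee_pos: [0.5138, -0.1346, 0.068]
tool_rot: [0.396, 3.11, -0.001]
ft_force: [-4.3, 0.5, 16.9]
gripper_width: 0.0553
grasp_force: 63.6
```

Emit:
{"fn": "servo_tool", "kwargs": {
  "motion": [
    [0, 0, 0.5, 0],
    [0, 0, 1, 0],
    [0, 0, 1, 0]
  ]
}}

```text
clock: 14.68
ee_pos: [0.5138, -0.1346, 0.0671]
tool_rot: [0.396, 3.11, -0.001]
ft_force: [-4.0, 1.4, 18.4]
gripper_width: 0.0553
grasp_force: 63.7
```

Emit:
{"fn": "servo_tool", "kwargs": {
  "motion": [
    [0, 0, 0.5, 0],
    [0, 0, 1, 0],
    [0, 0, 1, 0]
  ]
}}

```text
clock: 15.05
ee_pos: [0.5139, -0.1347, 0.0662]
tool_rot: [0.396, 3.11, -0.002]
ft_force: [-5.3, 1.5, 17.9]
gripper_width: 0.0555
grasp_force: 63.7
```

Emit:
{"fn": "servo_tool", "kwargs": {
  "motion": [
    [0.2, 0, 0.5, 0],
    [0.3, 0, 1, 0],
    [0.3, 0, 1, 0]
  ]
}}

```text
clock: 15.42
ee_pos: [0.5139, -0.1347, 0.0655]
tool_rot: [0.396, 3.11, -0.002]
ft_force: [-4.9, 1.0, 17.9]
gripper_width: 0.055
grasp_force: 63.8
```

Emit:
{"fn": "servo_tool", "kwargs": {
  "motion": [
    [0, 0, 0.5, 0],
    [0, 0, 1, 0],
    [0, 0, 1, 0]
  ]
}}

```text
clock: 15.8
ee_pos: [0.5139, -0.1347, 0.0646]
tool_rot: [0.396, 3.11, -0.002]
ft_force: [-5.0, 1.0, 18.7]
gripper_width: 0.0551
grasp_force: 63.8
```

Emit:
{"fn": "servo_tool", "kwargs": {
  "motion": [
    [0, 0, 0.5, 0],
    [0, 0, 1, 0],
    [0, 0, 1, 0]
  ]
}}

```text
clock: 16.18
ee_pos: [0.5139, -0.1347, 0.0637]
tool_rot: [0.396, 3.109, -0.002]
ft_force: [-4.1, 1.2, 18.3]
gripper_width: 0.0555
grasp_force: 63.8
```

```bash
python3 - <<'E'
from h import *
s,im,T=wrist(); p,u,v=pts(im); c=np.array([.513,-.1355])
q=p[(np.hypot(*(p[:,:2]-c).T)<.022)&(p[:,2]>.11)&(p[:,2]<.15)]; print(s["ft_force"],np.median(q[:,2]),np.percentile(q[:,2],[5,95]))
E
```

```text
[-4.13421365  1.21896027 18.28405273] 0.12850753390226002 [0.12755103 0.12946466]
```

Emit:
{"fn": "servo_tool", "kwargs": {
  "motion": [
    [0, 0, 0.5, 0],
    [0, 0, 0.5, 0]
  ]
}}

```text
clock: 16.48
ee_pos: [0.5139, -0.1347, 0.0633]
tool_rot: [0.396, 3.109, -0.002]
ft_force: [-5.4, 1.7, 19.5]
gripper_width: 0.055
grasp_force: 63.8
```

Cap has gone down about 12.7 mm, and the stop must be within 13.5 mm. Continuing in small steps.

Emit:
{"fn": "servo_tool", "kwargs": {
  "motion": [
    [0, 0, 0.5, 0],
    [0, 0, 0.5, 0]
  ]
}}

```text
clock: 16.73
ee_pos: [0.5139, -0.1347, 0.0631]
tool_rot: [0.396, 3.109, -0.002]
ft_force: [-4.5, 1.2, 19.6]
gripper_width: 0.0551
grasp_force: 64.1
```

Emit:
{"fn": "servo_tool", "kwargs": {
  "motion": [
    [0, 0, 0.5, 0],
    [0, 0, 0.5, 0]
  ]
}}

```text
clock: 16.98
ee_pos: [0.514, -0.1347, 0.0631]
tool_rot: [0.396, 3.109, -0.002]
ft_force: [-7.1, 1.4, 22.1]
gripper_width: 0.0549
grasp_force: 64.2
```

Bottomed at 22 N with z no longer moving. Now turning anticlockwise, which is negative about the downward tool z.

Emit:
{"fn": "servo_tool", "kwargs": {
  "motion": [
    [0.2, 0, 0, -0.04],
    [0.3, 0, 0, -0.1],
    [0.3, 0, 0, -0.16],
    [0.3, 0, 0, -0.2]
  ]
}}

```text
clock: 17.48
ee_pos: [0.516, -0.1352, 0.0633]
tool_rot: [0.081, 3.129, -0.004]
ft_force: [-1.5, 1.0, 19.3]
gripper_width: 0.0551
grasp_force: 63.9
```

Emit:
{"fn": "servo_tool", "kwargs": {
  "motion": [
    [0, 0, 0.3, -0.06],
    [0, 0, 0.5, -0.14],
    [0, 0, 0.5, -0.22],
    [0, 0, 0.5, -0.3]
  ]
}}

```text
clock: 17.98
ee_pos: [0.5159, -0.1352, 0.0632]
tool_rot: [-0.389, 3.106, -0.007]
ft_force: [-1.9, 0.9, 20.1]
gripper_width: 0.0548
grasp_force: 64.1
```

Emit:
{"fn": "servo_tool", "kwargs": {
  "motion": [
    [0, 0, 0.3, -0.06],
    [0, 0, 0.4, -0.14],
    [0, 0, 0.4, -0.22],
    [0, 0, 0.4, -0.3]
  ]
}}

```text
clock: 18.48
ee_pos: [0.5159, -0.1352, 0.0632]
tool_rot: [-0.849, 3.014, -0.01]
ft_force: [-2.4, 1.8, 21.7]
gripper_width: 0.0551
grasp_force: 64.2
```

Emit:
{"fn": "servo_tool", "kwargs": {
  "motion": [
    [0, 0, 0, -0.06],
    [0, 0, 0, -0.14],
    [0, 0, 0, -0.22],
    [0, 0, 0, -0.3],
    [0, 0, 0, -0.38],
    [0, 0, 0, -0.4],
    [0, 0, 0, -0.4]
  ]
}}

```text
clock: 19.35
ee_pos: [0.5161, -0.1353, 0.0632]
tool_rot: [-1.428, 2.788, -0.013]
ft_force: [-1.6, 0.7, 21.1]
gripper_width: 0.0552
grasp_force: 64.2
```

```bash
python3 - <<'E'
from h import *
s,im,T=wrist(); print(s["ee_pos"],s["tool_rot"],s["ft_force"],s["wrist_torque"],s["joint_positions"]); f=im["frame"]
cv2.imwrite("pics/w4.png",np.clip(cv2.resize(f[120:360,160:400],(600,600))[:,:,::-1].astype(float)*2,0,255))
p,u,v=pts(im); c=np.array([.513,-.1355])
q=p[(np.hypot(*(p[:,:2]-c).T)<.022)&(p[:,2]>.11)&(p[:,2]<.15)]; print(np.median(q[:,2]))
E
```

```text
[ 0.51606258 -0.13528388  0.06320563] [-1.42798496  2.78784487 -0.01345693] [-1.64432537  0.74896356 21.05735964] [0.1777159  0.57263833 0.00866308] [-0.38299354  0.07208666 -0.16043347  1.3257068   0.00137894 -1.32973356]
0.12810051653187426[ WARN:0@1.503] global loadsave.cpp:1063 imwrite_ Unsupported depth image for selected encoder is fallbacked to CV_8U.
```

View pics/w4.png

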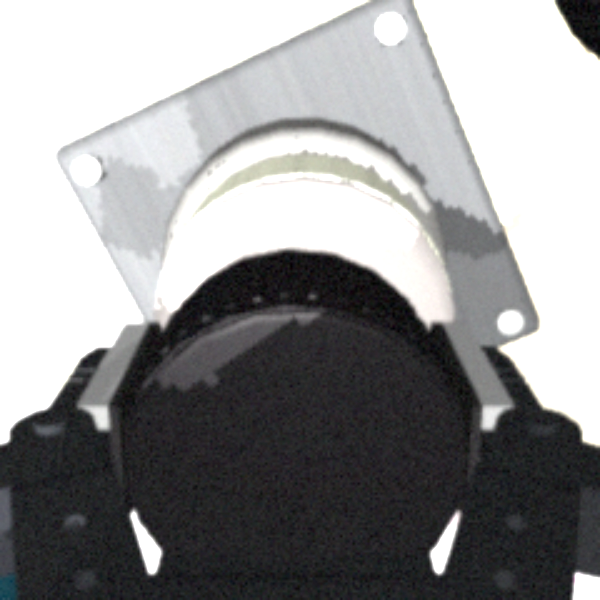

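The picture shows the cap held squarely between the pads at (135–480, 320–500). It has turned 69° with practically no twist torque. I'll let up and watch the force.

Emit:
{"fn": "servo_tool", "kwargs": {
  "motion": [
    [0, 0, -2, 0],
    [0, 0, -4, 0],
    [0, 0, -6, 0],
    [0, 0, -8, 0],
    [0, 0, -10, 0],
    [0, 0, -12, 0],
    [0, 0, -14, 0],
    [0, 0, -16, 0],
    [0, 0, -18, 0],
    [0, 0, -18, 0]
  ]
}}

```text
clock: 20.65
ee_pos: [0.5158, -0.1352, 0.0783]
tool_rot: [-1.428, 2.789, -0.012]
ft_force: [2.6, -0.1, 10.7]
gripper_width: 0.0552
grasp_force: 63.3
```

Emit:
{"fn": "servo_tool", "kwargs": {
  "motion": [
    [0, 0, -1, 0],
    [0, 0, -2, 0],
    [0, 0, -3, 0],
    [0, 0, -3, 0]
  ]
}}

```text
clock: 21.15
ee_pos: [0.514, -0.1346, 0.0795]
tool_rot: [-1.429, 2.791, -0.007]
ft_force: [1.4, -0.4, 7.7]
gripper_width: 0.0552
grasp_force: 62.8
```

Emit:
{"fn": "servo_tool", "kwargs": {
  "motion": [
    [0, 0, -1, 0],
    [0, 0, -2, 0],
    [0, 0, -4, 0],
    [0, 0, -6, 0],
    [0, 0, -6, 0]
  ]
}}

```text
clock: 21.78
ee_pos: [0.5112, -0.1341, 0.0828]
tool_rot: [-1.431, 2.797, 0.0]
ft_force: [4.5, -0.9, -3.2]
gripper_width: 0.055
grasp_force: 63.7
```

Emit:
{"fn": "servo_tool", "kwargs": {
  "motion": [
    [-0.7, -1, -1, 0],
    [-0.7, -1, -3, 0],
    [-0.7, -1, -5, 0],
    [-0.7, -1, -5, 0]
  ]
}}

```text
clock: 22.28
ee_pos: [0.5118, -0.1338, 0.0886]
tool_rot: [1.431, -2.796, -0.001]
ft_force: [0.5, 0.2, 0.2]
gripper_width: 0.0554
grasp_force: 63.9
```

Emit:
{"fn": "servo_tool", "kwargs": {
  "motion": [
    [0, 0, -5, 0],
    [0, 0, -15, 0],
    [0, 0, -30, 0],
    [0, 0, -45, 0],
    [0, 0, -57, 0],
    [0, 0, -60, 0],
    [0, 0, -60, 0]
  ]
}}

```text
clock: 23.15
ee_pos: [0.5124, -0.1341, 0.1485]
tool_rot: [-1.431, 2.796, -0.0]
ft_force: [-0.8, -1.3, -0.3]
gripper_width: 0.0551
grasp_force: 63.9
```

Emit:
{"fn": "servo_tool", "kwargs": {
  "motion": [
    [-5, 4, 0, 0],
    [-17, 13, 0, 0],
    [-37, 28, 0, 0],
    [-60, 46, 0, 0],
    [-85, 65, 0, 0],
    [-110, 84, 0, 0],
    [-135, 103, 0, 0],
    [-160, 122, 0, 0],
    [-185, 141, 0, 0],
    [-207, 158, 0, 0],
    [-223, 170, 0, 0],
    [-233, 178, 0, 0],
    [-237, 181, 0, 0],
    [-237, 181, 0, 0],
    [-237, 181, 0, 0]
  ]
}}

```text
clock: 25.02
ee_pos: [0.5041, 0.1635, 0.1483]
tool_rot: [1.43, -2.797, 0.0]
ft_force: [-0.2, 0.5, -0.6]
gripper_width: 0.0551
grasp_force: 63.9
```

```bash
python3 - <<'E'
from h import *
s,im,T=wrist(); ee=s["ee_pos"]; print(s["clock"],ee,s["tool_rot"],s["ft_force"],s["gripper_width"])
p,u,v=pts(im)
print("wrist palette",[(r["score"],circ(pts(im,r["mask"])[0])) for r in spotter.outline_of("wrist","palette")[:1]])
q=p[(np.hypot(*(p[:,:2]-ee[:2]).T)<.035)&(abs(p[:,2]-ee[2]-.065)<.008)]; print("cap top",circ(q),np.median(q[:,2]))
q=q[np.hypot(*(q[:,:2]-ee[:2]).T)<.024]
A=np.c_[q[:,:2]-ee[:2],np.ones(len(q))]; print("tilt",np.linalg.lstsq(A,q[:,2],rcond=None)[0])
for c in("side","top"):
  b=get_image(c)
  for t in("palette","cap"):
   for r in spotter.outline_of(c,t)[:3]:
    p,u,v=pts(b,r["mask"]); q=p[(p[:,1]>.08)&(p[:,1]<.25)&(abs(p[:,0]-.5)<.07)]
    if len(q)>20: print(c,t,r["score"],circ(q),q.min(0),q.max(0))
E
```

```text
25.025 [0.5040523  0.16347888 0.14829075] [ 1.43017884e+00 -2.79692403e+00  3.59826252e-04] [-0.22809596  0.46940311 -0.6217484 ] 0.05508010305999682
wrist palette [(0.21, (array([701.4,  97.3]), 53.1))]
cap top (array([499.9, 157.7]), 33.2) 0.21291951763018852
tilt [0.00255315 0.00600171 0.21308461]
side palette 0.78 (array([507.7, 175.8]), 62.3) [ 0.45753374  0.11479688 -0.00269835] [0.55337185 0.23466191 0.01011465]
side palette 0.41 (array([504.5, 161.8]), 29.5) [0.47756249 0.13339117 0.18215597] [0.52340224 0.19040793 0.21380731]
side cap 0.88 (array([504.2, 161.5]), 30.0) [0.47747389 0.13339117 0.18215597] [0.52340224 0.19040793 0.21380731]
top palette 0.66 (array([501.9, 163.8]), 48.8) [ 0.45445984  0.11569802 -0.00456321] [0.55026734 0.20774817 0.01339611]
top cap 0.81 (array([497.2, 151.8]), 24.3) [0.47621813 0.13542812 0.18794545] [0.51800675 0.1649353  0.21699131]
```

```bash
python3 - <<'E'
from h import *
b=get_image("side"); r=spotter.outline_of("side","cap")[0]; x,y,w,h=r["rect"]; print(r["rect"])
x,y=int(x),int(y); f=b["frame"][y-40:y+60,x-50:x+50]
cv2.imwrite("pics/s2.png",np.clip(cv2.resize(f,(600,600),interpolation=cv2.INTER_CUBIC)[:,:,::-1].astype(float)*1.7,0,255).astype(np.uint8))
s,im,T=wrist(); p,u,v=pts(im); t=(np.c_[p,np.ones(len(p))]@np.linalg.inv(T).T)[:,:3]
for sg in(-1,1):
  k=t[(sg*t[:,1]>.0275)&(sg*t[:,1]<.032)&(abs(t[:,0])<.013)&(t[:,2]>-.06)&(t[:,2]<.0)]; print(sg,np.sort(k[:,2])[-8:])
E
```

```text
[246.3, 149.8, 18.3, 18.7]
-1 [-0.03171057 -0.03160899 -0.03160147 -0.03149701 -0.03116911 -0.03048015
 -0.03043187 -0.02790688]
1 [-0.03126708 -0.03118999 -0.03108023 -0.03067026 -0.03061006 -0.03060866
 -0.02848556 -0.02813331]
```

View pics/s2.png

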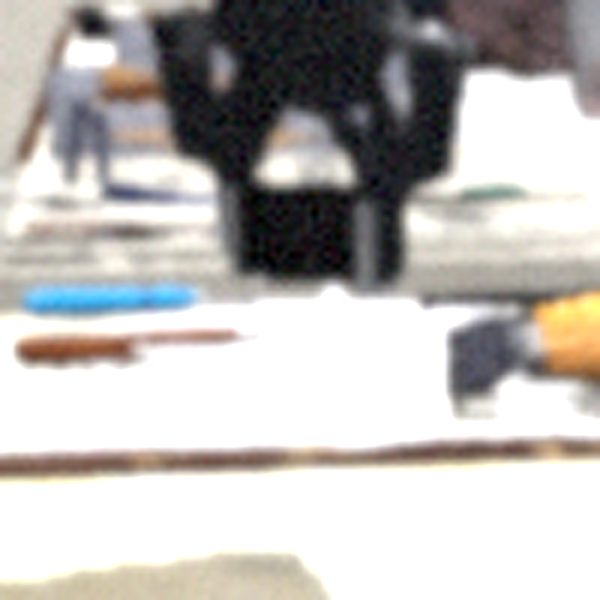

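The side crop shows the cap held level, with its body at (240–360, 190–275) and the fingertips reaching about 4 mm below its rim at about (375,285). I'll lower until the tips all but touch the palette, then ease the grip so the cap slides down the last few mm.

Emit:
{"fn": "servo_tool", "kwargs": {
  "motion": [
    [0, 0, 8, 0],
    [0, 0, 25, 0],
    [0, 0, 50, 0],
    [0, 0, 75, 0],
    [0, 0, 100, 0],
    [0, 0, 120, 0],
    [0, 0, 137, 0],
    [0, 0, 148, 0],
    [0, 0, 155, 0],
    [0, 0, 158, 0],
    [0, 0, 158, 0]
  ]
}}

```text
clock: 26.95
ee_pos: [0.5044, 0.1641, -0.0093]
tool_rot: [-1.431, 2.796, -0.0]
ft_force: [-0.4, -0.6, -1.1]
gripper_width: 0.055
grasp_force: 63.9
```

Emit:
{"fn": "servo_tool", "kwargs": {
  "motion": [
    [0, 0, 2, 0],
    [0, 0, 4, 0],
    [0, 0, 6, 0],
    [0, 0, 7, 0],
    [0, 0, 7, 0],
    [0, 0, 7, 0]
  ]
}}

```text
clock: 27.7
ee_pos: [0.504, 0.1641, -0.0167]
tool_rot: [-1.431, 2.796, 0.0]
ft_force: [-0.1, -0.5, 0.3]
gripper_width: 0.0551
grasp_force: 63.9
```

Emit:
{"fn": "servo_tool", "kwargs": {
  "motion": [
    [0, 0, 0.5, 0],
    [0, 0, 1, 0],
    [0, 0, 1, 0]
  ]
}}

```text
clock: 28.08
ee_pos: [0.504, 0.164, -0.0178]
tool_rot: [1.431, -2.796, -0.0]
ft_force: [-0.6, -0.3, -0.3]
gripper_width: 0.0551
grasp_force: 63.9
```

Emit:
{"fn": "servo_tool", "kwargs": {
  "motion": [
    [0, 0, 0.5, 0],
    [0, 0, 1, 0],
    [0, 0, 1, 0]
  ]
}}

```text
clock: 28.45
ee_pos: [0.504, 0.1641, -0.0188]
tool_rot: [1.431, -2.796, -0.0]
ft_force: [0.3, 0.0, -0.2]
gripper_width: 0.0549
grasp_force: 63.9
```

Emit:
{"fn": "servo_tool", "kwargs": {
  "motion": [
    [0, 0, 0.5, 0],
    [0, 0, 1, 0],
    [0, 0, 1, 0]
  ]
}}

```text
clock: 28.82
ee_pos: [0.504, 0.164, -0.0198]
tool_rot: [1.431, -2.796, 0.0]
ft_force: [-0.8, 0.1, -0.9]
gripper_width: 0.0553
grasp_force: 63.9
```

Emit:
{"fn": "servo_tool", "kwargs": {
  "motion": [
    [0, 0, 0.5, 0],
    [0, 0, 1, 0],
    [0, 0, 1, 0]
  ]
}}

```text
clock: 29.2
ee_pos: [0.5039, 0.1641, -0.0208]
tool_rot: [1.431, -2.796, -0.0]
ft_force: [-0.7, -0.3, -0.5]
gripper_width: 0.0553
grasp_force: 63.9
```

Emit:
{"fn": "servo_tool", "kwargs": {
  "motion": [
    [0, 0, 0.5, 0],
    [0, 0, 1, 0],
    [0, 0, 1, 0]
  ]
}}

```text
clock: 29.58
ee_pos: [0.5042, 0.1641, -0.0212]
tool_rot: [-1.431, 2.796, -0.0]
ft_force: [-1.1, -1.3, 2.6]
gripper_width: 0.055
grasp_force: 66.3
```

Tips touched the palette at 2.6 N. Easing the grip.

Emit:
{"fn": "servo_tool", "kwargs": {
  "motion": [
    [0, 0, -0.5, 0],
    [0, 0, -0.5, 0]
  ],
  "grip": 56
}}

```text
clock: 29.82
ee_pos: [0.5041, 0.1641, -0.0213]
tool_rot: [-1.431, 2.796, 0.0]
ft_force: [-0.7, 0.1, 0.9]
gripper_width: 0.056
grasp_force: 15.8
```

Emit:
{"fn": "servo_tool", "kwargs": {
  "motion": [
    [0, 0, 0, 0],
    [0, 0, 0, 0]
  ],
  "grip": 56.6
}}

```text
clock: 30.08
ee_pos: [0.504, 0.1641, -0.0213]
tool_rot: [1.431, -2.796, -0.0]
ft_force: [0.1, 1.1, -0.4]
gripper_width: 0.0562
grasp_force: 0.3
```

Emit:
{"fn": "servo_tool", "kwargs": {
  "motion": [
    [0, 0, 0, 0],
    [0, 0, 0, 0],
    [0, 0, 0, 0]
  ],
  "grip": 57.5
}}

```text
clock: 30.45
ee_pos: [0.504, 0.164, -0.0212]
tool_rot: [1.431, -2.797, 0.0]
ft_force: [0.7, -0.7, -0.4]
gripper_width: 0.0573
grasp_force: 0.0
```

Emit:
{"fn": "servo_tool", "kwargs": {
  "motion": [
    [0, 0, 0, 0],
    [0, 0, 0, 0],
    [0, 0, 0, 0],
    [0, 0, 0, 0]
  ],
  "grip": 70
}}

```text
clock: 30.95
ee_pos: [0.504, 0.1641, -0.0212]
tool_rot: [1.431, -2.797, 0.0]
ft_force: [0.3, 0.5, 1.0]
gripper_width: 0.0697
grasp_force: 0.0
```

Emit:
{"fn": "servo_tool", "kwargs": {
  "motion": [
    [0, 0, -5, 0],
    [0, 0, -15, 0],
    [0, 0, -30, 0],
    [0, 0, -50, 0],
    [0, 0, -75, 0],
    [0, 0, -95, 0],
    [0, 0, -100, 0],
    [0, 0, -100, 0]
  ],
  "grip": 75
}}

```text
clock: 31.95
ee_pos: [0.5044, 0.1641, 0.0795]
tool_rot: [-1.431, 2.795, -0.001]
ft_force: [-0.5, -0.2, 0.2]
gripper_width: 0.0751
grasp_force: 0.0
```

```bash
python3 - <<'E'
from h import *
s,im,T=wrist(); ee=s["ee_pos"]; print(s["clock"],ee,s["ft_force"],s["gripper_width"])
p,u,v=pts(im); d=np.hypot(*(p[:,:2]-[.503,.164]).T)
q=p[(d<.045)&(p[:,2]>.034)&(p[:,2]<.055)]; print("cap",circ(q),np.median(q[:,2]))
q=q[np.hypot(*(q[:,:2]-np.median(q[:,:2],0)).T)<.022]; print("tilt",np.linalg.lstsq(np.c_[q[:,:2],np.ones(len(q))],q[:,2],rcond=None)[0])
q=p[(d<.065)&(p[:,2]>.006)&(p[:,2]<.016)]; print("palette",circ(q),np.median(q[:,2]))
cv2.imwrite("pics/w5.png",im["frame"][:,:,::-1])
E
```

```text
31.95 [0.50443416 0.16414165 0.07946035] [-0.53735726 -0.22089725  0.17217245] 0.07510110914016573
cap (array([503.7, 164.4]), 28.3) 0.03580726887339819
tilt [0.00659572 0.00520235 0.03182247]
palette (array([503.4, 164.7]), 49.8) 0.008402091510348014
```

View pics/w5.png

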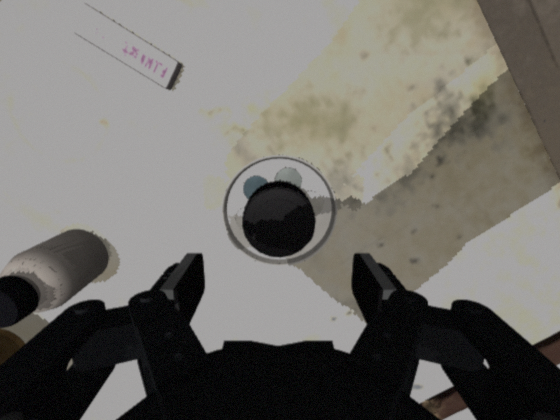

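The cap at (278,217) sits flat in the middle of the palette at (279,210). Its centre is within 1 mm of the palette's, its tilt is below 0.01 rad, and the arm is clear. Handing in.

```bash
python3 -c "
from h import *
print(order.hand_in())"
```

```text
the job is handed in; nothing more can be done
None
```

The brush cleaner is open and its cap sits open side down in the middle of the palette (within about 1 mm, level); I handed the job in at about 32 s, it returned no verdict, and I steered clear of the ink and glue bottles but did not re-measure them at the end.

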